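# Lock up a row of embossing dies with the thumb wedge

### The arm

A 6-joint arm with a two-finger parallel gripper is mounted at the origin on a cart in front of the work surface, level with it; the furniture and walls round the work are solid. World frame = base frame: x ahead of the robot, y to its left, z up, the work surface at z = 0. Lengths are in m, angles in rad, forces in N, time in s.
With the tool pointing down it reaches from about 0.35 to 0.975 m from the base axis. Payload 4.9 kg.
Tool frame: the origin (TCP) lies on the centre line of the jaws, within the pads' length; the fingertips stand 22 mm ahead of it and the grasp point (between the pads) lies 3 mm ahead of it; z points along the fingers, y is the line along which they close (so a half turn about z gives the same grasp; the last joint's range is limited). The gripper opens to 85 mm and grips with 20 to 120 N. Pads are 22 mm wide; open, the fingers measure 114 mm over their backs; the gripper's body (76 mm by 85 mm) begins 54 mm behind the grasp point. The pads swing forward as they close: fully open they stand 13 mm farther back than shut.
Start: joints at [-0.119, 0.053, 1.613, -0, 1.476, -0.119], TCP at [0.625, 0, 0.218] pointing down, gripper open.
Joint ranges: [-3.01, 3.01], [-1.01, 2.22], [0.06, 2.58], [-1.02, 4.17], [0.09, 2.62], [-3.14, 3.14]. Speed limits (rad/s): [2.57, 2.57, 3.14, 3.14, 3.14, 3.14].

### API

Orientations are given as [roll, pitch, yaw] about the fixed x, y, z axes, in that order (R = Rz(yaw) Ry(pitch) Rx(roll)).
In Python, from bench import readout, vision, ctrl gives the robot as it stands.
- The arm moves only by the tool carry_out, never from a script. Its argument "series" is a list of rows, each a list of 2 entries, a list of its own where there are three numbers: the shift along the tool's x, y, z in cm, then the turn, a rotation vector about the tool's x, y, z in rad. A call has 1 to 10 rows; each row is the pose to reach, as a shift and turn from the pose commanded when the call began, along the tool's axes at that moment; what a row does not reach only later rows make up. A row lasts 1/10 s, in which the tool goes at most 50 mm and 8.59 degrees, less where a joint would pass 70% of its speed; a pose out of reach is approached as far as the arm can. A call with a gripper value outside its range is refused whole. "hand" is the opening, from -1 (shut) to 1 (fully open), set as the call begins (left out, the last holds). The fingers move at their own pace and stop on an object; "squeeze" is the grip in N (left out, the last holds). Time passes only in rows, so rows that repeat a pose let the fingers close. It gives the time, the measured TCP pose, the force, the opening and the grip force at its end, in the units of the state.
- readout.get_state(): the state, without advancing time (a new reading comes with each control period).
- vision.snapshot(name): name is "scene" or "side" or "wrist"; returns the picture (400x640x3 uint8, red, green, blue); there is no depth.
- vision.camera_model(name): a dict with "mtx" (3x3 intrinsics, pixels), "origin" and "attitude" of the camera in the world. Camera axes: x right, y down, z forward; pixel columns grow to the right and rows downward; lengths in m; the calibration is good to about 2 mm. The wrist camera is an equidistant fisheye: a pixel r from the principal point sees the ray r / f radians off the axis. A picture is of the moment at which its call begins: read the wrist's pose just before it. camera_model takes no time and is no camera call; for the wrist camera it gives the pose at the moment of the call.
- ctrl.close_job(): hands the job in; it is judged then, once.
The state is a dict: "time": time; "qpos": joint angles; "qvel": joint speeds; "effort": joint torques, N m; "position": TCP position; "tool_rot": TCP orientation; "ft_force": force on the tool from outside, world axes, zero at the start; "ft_torque": the same for the moment, N m; "opening": finger opening in m; "gripper_force": force on a finger pad.
Only numpy, scipy, OpenCV 4.12 (cv2) and the standard library are available. Lean on these libraries where they do the work, as an engineer would, in place of code of your own. Each camera call takes 0.05 s, during which the arm holds its last target. There are 200 camera calls.

### The job

Lock up the row of embossing dies in the steel die frame: take the die that lies on the wooden packing block and lay it flat in the open bay next to the two dies already there, the long way across the frame like them, then slide the bar up so that the row closes tight against the frame's fixed end. Finally push the bar's thumb wedge firmly along its ramp until it jams and holds the bar pressed on the dies by itself; leave the rusty block and the short die on the bench where they are.

Things in the scene. Friction and masses are not known exactly. Their poses are not given: they have to be found in the camera images.
- die_frame: fixed dark steel frame, 160 mm (x) by 286 mm (y). Origin at bench level under the middle of the die bed; +y along the row to the fixed end (face at y = +115 mm; left seen from the robot), +x to the back rail. Bed top z = 5 mm. Rails along y, tops z = 20 mm: front x = -58 to -43, back x = +43 to +57 mm; 86 mm between them. Front ledge to x = -103.
- bay (a point): spot on the bed (z = 5 mm) to lay the die's origin on: midway between the rails and between the second die and the bar when fully back. Axes as the frame. The bay is 90 to 98 mm long in y, so 21 to 29 mm stay free on each side of the die for fingers. The bar then pushes the die along the bed to the others.
- loose_die: embossed number die, 80 mm (x) by 40 mm (y), 35 g; rigid plate 4 mm thick, raised figure up to 7 mm. Origin: middle of the underside. It lies on the packing block, underside 18 mm over the bench, overhanging the block by 4 to 14 mm on both long sides; take it across its 40 mm width. In the locked row its origin is about 17 mm to +y of the frame's origin.
- packing_block: loose hardwood packing block under the loose die, 22 x 90 x 18 mm high, long along its own y, which is roughly the die's x. Origin: middle of its underside. It may move.
- row_die_a: embossed die, 80 x 40 mm, plate 4 mm thick, on the frame's bed against the fixed end; origin: middle of the underside.
- row_die_b: embossed die, 80 x 38.5 mm, plate 4 mm thick, on the frame's bed next to the first; its free edge is at about y = +37 mm of the frame. Origin: middle of the underside.
- clamp_bar: bright steel bar across the bed; slides only along the frame's y (66 mm travel, 2.5 N friction, stays where left). Origin: its middle at bench level, axes as the frame; pushing face 12 mm to +y. Origin at y = -74 mm of the frame fully back, about -15 mm with three dies closed up. Its top flat (24 mm wide in y, z = 25 to 31 mm) bridges the front rail and carries the wedge's carriage there.
- bar_knob (a point): middle of the black round knob on the bar, 52 mm over the bench; 25 mm in diameter, z = 37 to 64 mm, fixed (no screw). Axes as the frame.
- thumb_wedge: loose steel wedge, 80 mm long, 15 high, 27 wide at the thick end, 14 at the thin; stands slack on the bar's carriage between front rail and ramp and rides with the bar. Origin: underside, below the tab at the thick end; +y to the thin end, along the frame's y. Drive it to +y: it runs free some 8 to 26 mm, then jams. Self-locking: drive it with 15 to 20 N and most of the jam stays when let go.
- wedge_tab (a point): middle of the rear (-y) face of the wedge's upright thumb tab, 32 mm over the bench. The tab is 24 mm wide in x, 13 mm thick in y, its top 50 mm over the bench; behind it is free above 14 mm. Push it with closed fingertips down to about 16 mm over the bench, so that the wedge settles sideways by itself (a tight pinch holds it off the rail). Axes as the wedge.
- front_rail: the frame's front rail, part of the fixed frame: 15 x 286 x 16 mm, origin under its middle; the wedge's straight side jams against its outer (-x) face.
- ramp_mark (a point): fixed to the bar, axes as the frame, at the height of the carriage floor (8 mm): the wedge's origin is beside this point in y when the wedge just touches rail and ramp; driven home it stands 0 to 5 mm farther to +y. The ramp is the inner face of the carriage's outer cheek (25 mm high); the slot narrows 1 in 6 towards +y.
- rust_block: bystander: rusty steel block, 22 x 80 x 12 mm, origin under its middle
- short_die: bystander: embossed die 76 x 37 mm, too short for this row, origin under its middle

How it is judged:
By the outcome, as a careful person would: the job done as asked, in the order asked, and still so for the second after the job is handed in, with the robot touching nothing.
It also fails if it takes over 58 s, if anything falls off the work surface, if the arm or the gripper's body presses on something with over 40 N, if the wrist force passes 120 N, or if a joint passes its speed limit or range.

## Working session

There is one attempt and no reset: what is moved stays moved. The work goes in short steps, Python scripts to look and compute and a tool call to move; the robot and the scene stay as the last step left them, time stands still between calls to the robot, and variables do not carry over. Pictures are saved under pics/ and viewed, at most 10 in all, crops included, and the job is handed in when it is done.

Besides the shell and the picture viewer there is one more tool, called as name([rows], argument=value, ...), one row to a line, values as JSON. carry_out: Moves the arm, as the interface text tells. Its arguments: {"type":"object","properties":{"series":{"type":"array"},"hand":{"type":"number"},"squeeze":{"type":"number"}},"required":["series"]}

```bash
mkdir -p pics
cat > h.py <<'E'
import numpy as np, cv2
from scipy.spatial.transform import Rotation as R
from bench import readout, vision, ctrl
def snap(n,f=None):
    m=vision.camera_model(n); im=vision.snapshot(n)
    if f: cv2.imwrite('pics/'+f,im[:,:,::-1])
    return im,m
def rot(m):
    a=np.array(m['attitude'],float)
    return a if a.shape==(3,3) else R.from_euler('xyz',a).as_matrix()
def ray(m,px,fish=False):
    K=np.array(m['mtx']); d=np.array([(px[0]-K[0,2])/K[0,0],(px[1]-K[1,2])/K[1,1],1.])
    if fish:
        r=np.hypot(d[0],d[1]); d=np.array([d[0]/r*np.sin(r),d[1]/r*np.sin(r),np.cos(r)]) if r>0 else d
    return np.array(m['origin']),rot(m)@d
def onz(m,px,z,fish=False):
    o,d=ray(m,px,fish); return o+d*(z-o[2])/d[2]
E
python3 - <<'E'
from h import *
a,m=snap('scene','scene0.png');print(m)
b,m2=snap('side','side0.png');print(m2)
c,m3=snap('wrist','wrist0.png');print(m3)
s=readout.get_state();print(s)
cv2.imwrite('pics/w0.png',cv2.resize(c[:,:,::-1],(800,500)))
E
```

```text
{'mtx': array([[380.56006103,   0.        , 323.07599528],
       [  0.        , 380.56006103, 200.12088025],
       [  0.        ,   0.        ,   1.        ]]), 'origin': array([-0.18183462, -0.7697069 ,  0.60110519]), 'attitude': array([-2.11184208e+00, -8.40118349e-04, -8.51346611e-01])}
{'mtx': array([[396.28833755,   0.        , 315.24407752],
       [  0.        , 396.28833755, 197.74784277],
       [  0.        ,   0.        ,   1.        ]]), 'origin': array([0.085015  , 0.75057644, 0.65294934]), 'attitude': array([-2.08969602,  0.00438367, -2.74213696])}
{'mtx': array([[309.70691629,   0.        , 320.03897296],
       [  0.        , 309.70691629, 202.32922454],
       [  0.        ,   0.        ,   1.        ]]), 'origin': array([0.62544163, 0.07179192, 0.37396633]), 'attitude': array([ 2.85650126e+00,  1.84709169e-03, -2.83644722e-04])}
{'time': 0.15, 'qpos': array([-1.19004240e-01,  5.32262141e-02,  1.61397910e+00,  1.80538638e-05,
        1.47600423e+00, -1.19005346e-01]), 'qvel': array([-0.00030945, -0.00210945, -0.00235052,  0.00022525,  0.00019505,
        0.00109486]), 'effort': array([ 5.10442842e-04, -3.94241810e+01, -3.70721948e+01, -1.15854355e-04,
        4.61802789e-03,  5.00508997e-05]), 'position': array([6.24491634e-01, 6.38507538e-05, 2.17032134e-01]), 'tool_rot': array([-3.13998933e+00, -2.09807602e-04,  1.57079554e+00]), 'ft_force': array([-0.59463944, -0.45252041,  0.22210767]), 'ft_torque': array([0.01230026, 0.00592225, 0.01284616]), 'gripper_force': 0.0, 'opening': 0.08556021337117273}
```

View pics/scene0.png

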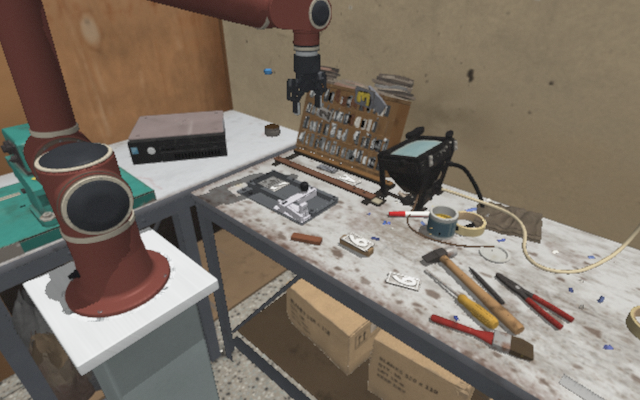

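View pics/w0.png

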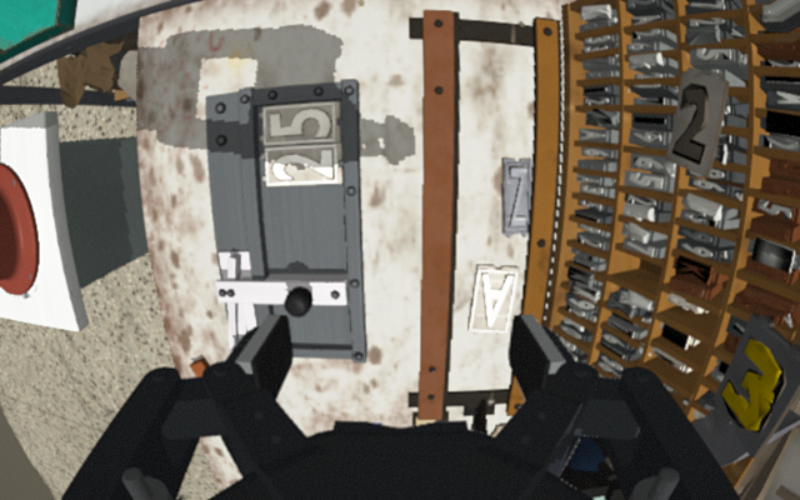

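The wrist view shows the frame with fixed end at top, the bar at row ~293, the knob at (298,300), and the wedge around (238,320). The loose die is outside this view. In the scene view it is on its block at about (357,243), with rust at (306,239) and the short die at (403,281).

Run:
```python
from h import *
a=cv2.imread('pics/scene0.png')
K=vision.camera_model('scene');W=vision.camera_model('wrist')
for n,p,z in [('die',(357,243),.024),('rust',(306,239),.012),('short',(403,281),.005)]: print(n,onz(K,p,z))
s=.8
for n,p,z in [('fixedFL',(247,90),.02),('backFar',(349,82),.02),('backNear',(359,358),.02),('knob',(298,300),.06)]:
    print(n,onz(W,(p[0]*s,p[1]*s),z,True))
b=cv2.imread('pics/side0.png')
A=cv2.resize(a[160:300,220:440],None,fx=3.6,fy=3.6,interpolation=cv2.INTER_CUBIC)
cv2.imwrite('pics/sc.png',A)
```

```text
die [ 0.44116286 -0.33638748  0.024     ]
rust [ 0.38115425 -0.21881806  0.012     ]
short [ 0.41782749 -0.48379963  0.005     ]
fixedFL [0.48035259 0.12834112 0.02      ]
backFar [0.57891817 0.12853583 0.02      ]
backNear [ 0.58098238 -0.14906873  0.02      ]
knob [ 0.53272617 -0.06464449  0.06      ]
```

View pics/sc.png

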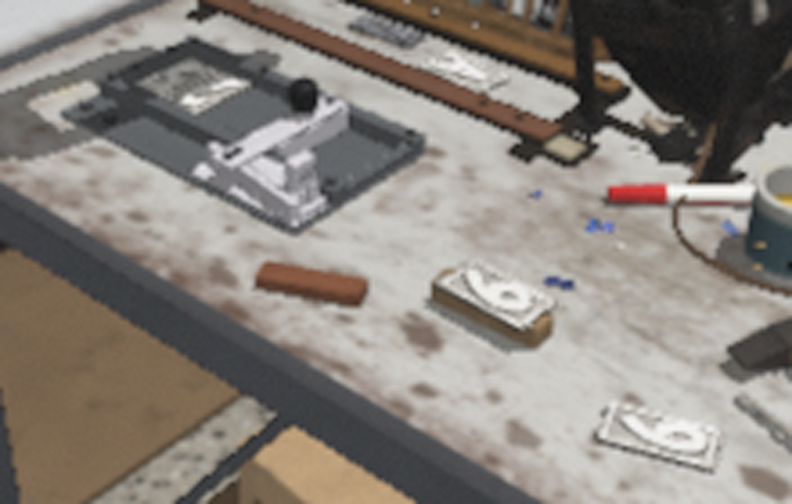

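The crop shows the "6" die on its block at crop (490,295), roughly along the image's down-right diagonal. Next I move the wrist camera over it.

carry_out([
  [[-4, -2.2, 0], [0, 0, 0]],
  [[-8, -4.4, 0], [0, 0, 0]],
  [[-12, -6.6, 0], [0, 0, 0]],
  [[-16, -8.8, 0], [0, 0, 0]],
  [[-20, -11, 0], [0, 0, 0]],
  [[-24, -13, 0], [0, 0, 0]],
  [[-28, -15, 0], [0, 0, 0]],
  [[-32, -17, 0], [0, 0, 0]],
  [[-34, -18.4, 0], [0, 0, 0]],
  [[-34, -18.4, 0], [0, 0, 0]],
])

```text
time: 1.15
position: [0.4392, -0.3422, 0.2176]
tool_rot: [-3.141, -0.0, 1.566]
ft_force: [-0.7, -0.4, -0.4]
opening: 0.0852
gripper_force: 0.0
```

Run:
```python
from h import *
c,m=snap('wrist','wrist1.png');s=readout.get_state();print(s['time'],s['position'],s['tool_rot'],m['origin'],m['attitude'])
import pickle;pickle.dump(m,open('m1.pkl','wb'))
cv2.imwrite('pics/w1.png',cv2.resize(c[:,:,::-1],(800,500)))
```

```text
1.2 [ 0.44013203 -0.34078583  0.21758682] [-3.14126179e+00 -8.53826886e-04  1.56797886e+00] [ 0.44039379 -0.27046738  0.37464563] [ 2.85629999e+00  9.12752881e-04 -4.75929129e-03]
```

View pics/w1.png

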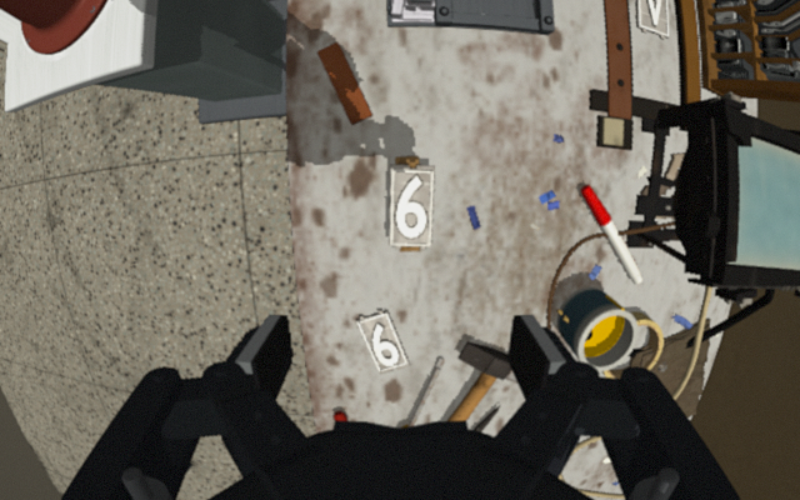

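The loose die is at w1 (411,207), long axis nearly along world y, with block ends showing at (408,161) and (409,249). I'll zoom to get precise corners of the die and the frame.

Run:
```python
import cv2,numpy as np
a=cv2.imread('pics/wrist1.png')[120:210,295:365];b=cv2.imread('pics/wrist0.png')[55:295,155:305]
A=cv2.resize(a,None,fx=6,fy=6,interpolation=cv2.INTER_CUBIC);B=cv2.resize(b,None,fx=2.5,fy=2.5,interpolation=cv2.INTER_CUBIC)
C=np.zeros((600,800,3),np.uint8);C[:540,:420]=A;C[:600,425:800]=B
cv2.imwrite('pics/c1.png',C)
```

```text
(no output)
```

View pics/c1.png

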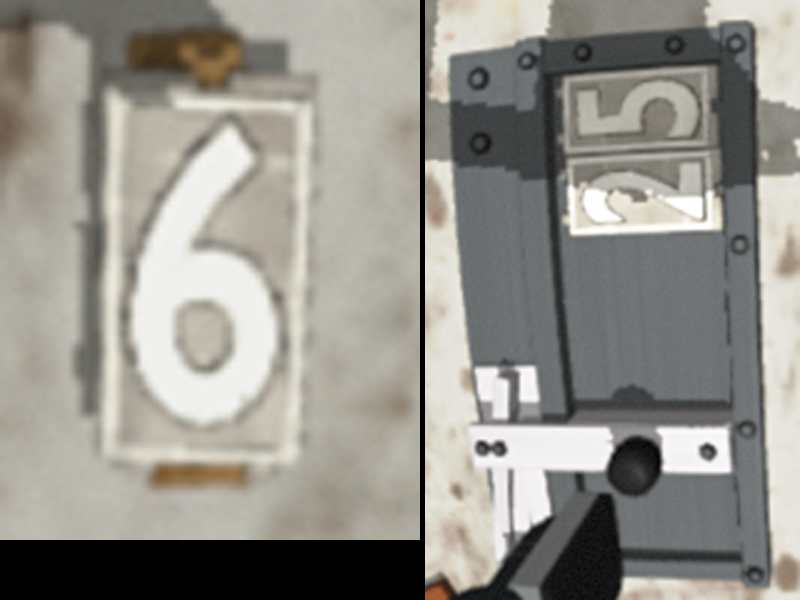

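Die corners in the crop: TL (105,86), TR (313,90), BR (301,462), BL (100,458). Frame: row b's free edge runs (571,237)-(722,231), the outer back rail edge (751,22)-(770,585), the fixed-end outer edge near y=22–50, and the knob is at (635,466).

Run:
```python
from h import *
import pickle
m1=pickle.load(open('m1.pkl','rb'))
P=np.array([onz(m1,(295+(x+.5)/6-.5,120+(y+.5)/6-.5),.022,True) for x,y in [(105,86),(313,90),(301,462),(100,458)]])
print('die',P.round(4).tolist(),P.mean(0));
for i in range(4): print(np.linalg.norm(P[i]-P[i-1]),end=' ')
v=P[0]+P[1]-P[2]-P[3];print('\nyaw long',np.degrees(np.arctan2(v[1],v[0])))
S=vision.camera_model('wrist')
m0=dict(mtx=S['mtx'],origin=np.array([0.62544163,0.07179192,0.37396633]),attitude=np.array([2.85650126,1.84709e-03,-2.8364e-04]))
def f(x,y,z): return onz(m0,(155+(x-425+.5)/2.5-.5,55+(y+.5)/2.5-.5),z,True)
for n,x,y,z in [('rowaTL',563,75,.009),('rowaTR',717,66,.009),('rowbBL',571,237,.009),('rowbBR',722,231,.009),('backTop',751,22,.02),('backBot',770,585,.02),('frontrail_in_top',545,40,.02),('frontrail_in_low',568,415,.02),('knob',635,466,.052),('barRfar',730,424,.031),('barRnear',730,472,.031),('barLfar',470,424,.031),('barLnear',474,469,.031),('ledgeTL',450,55,.005)]: print(n,f(x,y,z).round(4))
```

```text
die [[0.431, -0.2931, 0.022], [0.4703, -0.2939, 0.022], [0.4688, -0.3669, 0.022], [0.4292, -0.366, 0.022]] [ 0.44982848 -0.32999309  0.022     ]
0.07283429609097636 0.03931944656639297 0.07303591425698729 0.03960500363258534 
yaw long 88.76595805264799
rowaTL [0.492  0.1126 0.009 ]
rowaTR [0.5683 0.1119 0.009 ]
rowbBL [0.4934 0.0324 0.009 ]
rowbBR [0.5695 0.0332 0.009 ]
backTop [0.5855 0.1308 0.02  ]
backBot [ 0.5881 -0.1525  0.02  ]
frontrail_in_top [0.4869 0.1292 0.02  ]
frontrail_in_low [ 0.4877 -0.0562  0.02  ]
knob [ 0.5305 -0.0694  0.052 ]
barRfar [ 0.5733 -0.056   0.031 ]
barRnear [ 0.572  -0.0809  0.031 ]
barLfar [ 0.4358 -0.0581  0.031 ]
barLnear [ 0.4338 -0.0834  0.031 ]
ledgeTL [0.427  0.1303 0.005 ]
```

carry_out([
  [[1.1, 0.9, 3], [0, 0, 0.02]],
  [[1.1, 0.9, 7], [0, 0, 0.02]],
  [[1.1, 0.9, 11], [0, 0, 0.02]],
  [[1.1, 0.9, 14.5], [0, 0, 0.02]],
  [[1.1, 0.9, 17], [0, 0, 0.02]],
  [[1.1, 0.9, 18.2], [0, 0, 0.02]],
  [[1.1, 0.9, 18.2], [0, 0, 0.02]],
  [[1.1, 0.9, 18.2], [0, 0, 0.02]],
])

```text
time: 2.0
position: [0.451, -0.3291, 0.0372]
tool_rot: [3.14, 0.001, 1.552]
ft_force: [-0.2, 0.1, -0.3]
opening: 0.0853
gripper_force: 0.0
```

carry_out([
  [[0, 0, 0], [0, 0, 0]],
  [[0, 0, 0], [0, 0, 0]],
  [[0, 0, 0], [0, 0, 0]],
  [[0, 0, 0], [0, 0, 0]],
  [[0, 0, 0], [0, 0, 0]],
  [[0, 0, 0], [0, 0, 0]],
  [[0, 0, 0], [0, 0, 0]],
  [[0, 0, 0], [0, 0, 0]],
], hand=-1, squeeze=30)

```text
time: 2.8
position: [0.4499, -0.329, 0.0359]
tool_rot: [-3.141, -0.0, 1.551]
ft_force: [-0.4, -0.2, 0.2]
opening: 0.0001
gripper_force: 0.0
```

The fingers closed fully without the die, so I take a look.

Run:
```python
from h import *
c,m=snap('wrist','wrist2.png');b,m2=snap('side','side2.png');a,m3=snap('scene','scene2.png')
C=np.zeros((600,800,3),np.uint8)
C[:300,:480]=cv2.resize(c,(480,300))
K=np.array(m2['mtx']);
def proj(m,p):
    q=rot(m).T@(np.array(p)-m['origin']);k=np.array(m['mtx']);return (k@q/q[2])[:2]
for (im,m,x0,y0) in [(b,m2,0,300),(a,m3,400,300)]:
    u=proj(m,[.45,-.33,.03]).astype(int);print(u)
    k=im[max(u[1]-45,0):u[1]+45,max(u[0]-60,0):u[0]+60]
    k=cv2.resize(k,(400,300),interpolation=cv2.INTER_CUBIC);C[y0:y0+300,x0:x0+400]=k
cv2.imwrite('pics/c2.png',C[:,:,::-1])
```

```text
[341 190]
[357 238]
```

View pics/c2.png

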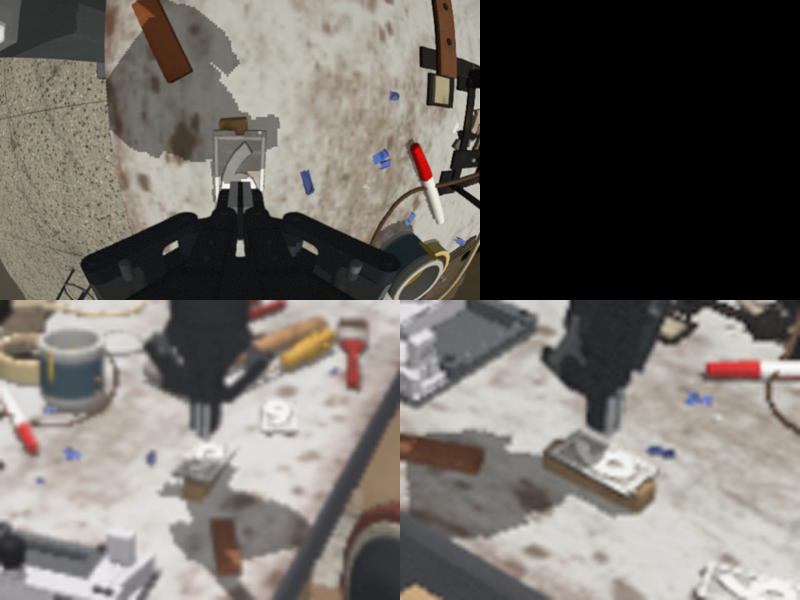

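The fingers are shut just above the die, which is unmoved; tip bottoms are at about crop (205,433) in side and (603,432) in scene. I triangulate the tip height from these.

Run:
```python
from h import *
def tri(p,q):
    o1,d1=ray(vision.camera_model('side'),p);o2,d2=ray(vision.camera_model('scene'),q)
    t=np.linalg.lstsq(np.c_[d1,-d2],o2-o1,rcond=None)[0];a=o1+t[0]*d1;b=o2+t[1]*d2;return (a+b)/2,np.linalg.norm(a-b)
side=lambda x,y:(281+x*.3,145+(y-300)*.3)
scene=lambda x,y:(297+(x-400)*.3,193+(y-300)*.3)
print('tip',tri(side(205,433),scene(603,432)))
print('die centre',tri(side(208,460),scene(602,465)))
print(readout.get_state()['position'],readout.get_state()['time'])
b=cv2.imread('pics/side2.png')[150:215,300:380];a=cv2.imread('pics/scene2.png')[200:265,320:400]
C=np.vstack([cv2.resize(k,(640,300),interpolation=cv2.INTER_NEAREST) if 0 else cv2.resize(k,(370,300),interpolation=cv2.INTER_CUBIC) for k in (a,b)])
cv2.imwrite('pics/c3.png',C)
```

```text
tip (array([ 0.44865925, -0.3322185 ,  0.04992522]), np.float64(0.0005491859356773029))
die centre (array([ 0.44606682, -0.33405478,  0.02056528]), np.float64(0.0019720691602258776))
[ 0.44996575 -0.32897005  0.03597254] 2.95
```

View pics/c3.png

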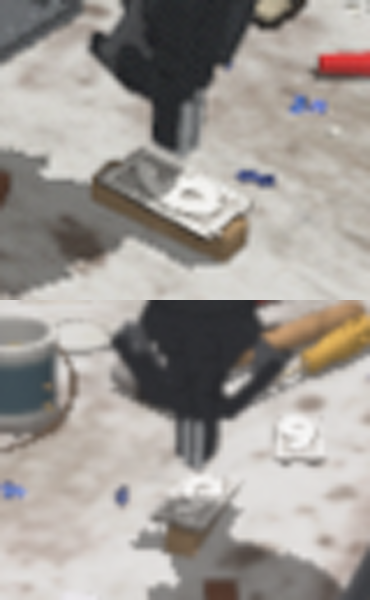

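Both views, and the wrist view too, put the shut tips about 14 mm above the reported TCP height instead of 22 mm below it. The die itself triangulates correctly at 0.0206 m. I open and go lower in guarded steps.

carry_out([
  [[0, 0, 0], [0, 0, 0]],
  [[0, 0, 0], [0, 0, 0]],
  [[0, 0, 0], [0, 0, 0]],
  [[0, 0, 0], [0, 0, 0]],
  [[0, 0, 0], [0, 0, 0]],
  [[0, 0, 0.5], [0, 0, 0]],
  [[0, 0, 1], [0, 0, 0]],
  [[0, 0, 1.5], [0, 0, 0]],
  [[0, 0, 2], [0, 0, 0]],
  [[0, 0, 2], [0, 0, 0]],
], hand=1)

```text
time: 3.95
position: [0.4493, -0.3284, 0.0147]
tool_rot: [-3.14, -0.001, 1.551]
ft_force: [-0.2, 0.7, -0.2]
opening: 0.0854
gripper_force: 0.0
```

Run:
```python
from h import *
b,m2=snap('side','side3.png');a,m3=snap('scene','scene3.png');c,m=snap('wrist','wrist3.png')
print(readout.get_state()['position'],readout.get_state()['ft_force'])
C=np.zeros((600,800,3),np.uint8)
C[:300,:400]=cv2.resize(b[145:220,290:390],(400,300),interpolation=cv2.INTER_CUBIC)
C[:300,400:]=cv2.resize(a[185:260,310:410],(400,300),interpolation=cv2.INTER_CUBIC)
C[300:,:480]=cv2.resize(c,(480,300))
cv2.imwrite('pics/c4.png',C[:,:,::-1])
```

```text
[ 0.45002439 -0.32903988  0.01598316] [-0.22691952  0.20760607  0.52692503]
```

View pics/c4.png

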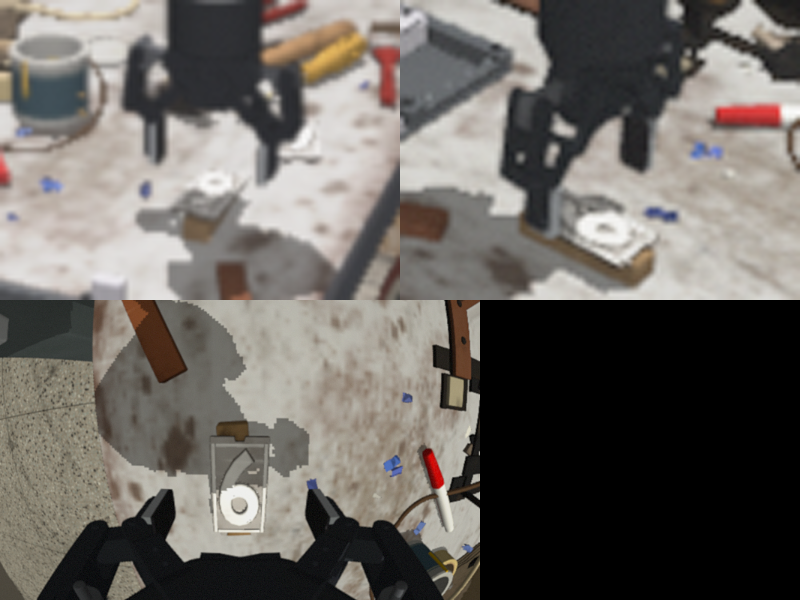

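Open fingers straddle the die and are still above it. Side tips are at crop (265,180) and (153,160), scene tips at (540,230) and (635,168). In the wrist view the die corners are near (211,437), (269,437), (266,533), (213,533).

Run:
```python
from h import *
def tri(p,q):
    o1,d1=ray(vision.camera_model('side'),p);o2,d2=ray(vision.camera_model('scene'),q)
    t=np.linalg.lstsq(np.c_[d1,-d2],o2-o1,rcond=None)[0];a=o1+t[0]*d1;b=o2+t[1]*d2;return (a+b)/2,np.linalg.norm(a-b)
print(tri((356.3,190),(345,242.5)),tri((328.3,185),(368.8,227)))
m=vision.camera_model('wrist');print(m['origin'])
P=np.array([onz(m,(x/.75,(y-300)/.75),.022,True) for x,y in [(211,437),(269,437),(266,533),(213,533)]]);print(P.round(4),P.mean(0),P[0]-P[3])
```

```text
(array([ 0.40111987, -0.32873374,  0.04375354]), np.float64(0.0018153768573358842)) (array([ 0.49757933, -0.33097171,  0.04033574]), np.float64(0.00045377769050295445))
[ 0.45219954 -0.25730027  0.17307777]
[[ 0.4321 -0.2909  0.022 ]
 [ 0.4709 -0.2917  0.022 ]
 [ 0.4706 -0.3694  0.022 ]
 [ 0.4284 -0.3685  0.022 ]] [ 0.45050476 -0.33014005  0.022     ] [0.00364483 0.07762579 0.        ]
```

The open tips are about 26 mm above the TCP, consistent with the 14 mm found shut plus the 13 mm swing. I lower by 1.7 cm and close.

carry_out([
  [[-0.1, 0.05, 0.6], [0, 0, 0]],
  [[-0.1, 0.05, 1.2], [0, 0, 0]],
  [[-0.1, 0.05, 1.7], [0, 0, 0]],
  [[-0.1, 0.05, 1.7], [0, 0, 0]],
])

```text
time: 4.5
position: [0.4497, -0.3293, -0.0023]
tool_rot: [-3.14, -0.002, 1.551]
ft_force: [0.1, -0.0, -1.0]
opening: 0.0855
gripper_force: 0.0
```

carry_out([
  [[0, 0, 0], [0, 0, 0]],
  [[0, 0, 0], [0, 0, 0]],
  [[0, 0, 0], [0, 0, 0]],
  [[0, 0, 0], [0, 0, 0]],
  [[0, 0, 0], [0, 0, 0]],
  [[0, 0, 0], [0, 0, 0]],
], hand=-1, squeeze=30)

```text
time: 5.1
position: [0.4508, -0.3303, -0.0005]
tool_rot: [3.141, 0.001, 1.551]
ft_force: [0.3, -0.2, 1.6]
opening: 0.039
gripper_force: 30.4
```

Gripped at 39 mm. Next: lift, turn and carry it towards the bay.

carry_out([
  [[0, 0, -3], [0, 0, 0]],
  [[0, 0, -7], [0, 0, 0.1]],
  [[2, 0.5, -10], [0, 0, 0.24]],
  [[6, 1.5, -10], [0, 0, 0.38]],
  [[10, 2.5, -10], [0, 0, 0.52]],
  [[14, 3.5, -10], [0, 0, 0.66]],
  [[18, 4.5, -10], [0, 0, 0.8]],
  [[22, 5.5, -10], [0, 0, 0.94]],
  [[26, 6.5, -10], [0, 0, 1.08]],
  [[30, 7, -10], [0, 0, 1.22]],
])

```text
time: 6.1
position: [0.5266, -0.0297, 0.0989]
tool_rot: [3.142, -0.0, 0.325]
ft_force: [0.8, -0.2, -0.4]
opening: 0.0394
gripper_force: 30.5
```

```bash
cat >> h.py <<'E'
def goal(x,y,z,yaw):
    s=readout.get_state();M=R.from_euler('xyz',s['tool_rot']);G=R.from_euler('xyz',[np.pi,0,yaw])
    print('t',s['time'],'pos',s['position'].round(4),s['tool_rot'].round(4),'F',s['ft_force'].round(2),'op',round(s['opening'],4),s['gripper_force'],'shift cm',(M.inv().apply(np.array([x,y,z])-s['position'])*100).round(2),'turn',(M.inv()*G).as_rotvec().round(3))
E
python3 -c "
from h import *
goal(.530,-.0116,.10,.007)"
```

```text
t 6.1 pos [ 0.5266 -0.0297  0.0989] [ 3.1416e+00 -1.0000e-04  3.2510e-01] F [ 0.81 -0.16 -0.4 ] op 0.0394 30.480864644050598 shift cm [ 0.9  -1.61 -0.11] turn [ 0.    -0.     0.318]
```

carry_out([
  [[0.5, -0.9, 0], [0, 0, 0.14]],
  [[1.0, -1.75, 0], [0, 0, 0.28]],
  [[1.0, -1.75, 0], [0, 0, 0.324]],
  [[1.0, -1.75, 0], [0, 0, 0.324]],
  [[1.0, -1.75, 0], [0, 0, 0.324]],
])

```text
time: 6.6
position: [0.5299, -0.0117, 0.0987]
tool_rot: [-3.142, 0.001, 0.008]
ft_force: [-0.1, -0.4, 0.3]
opening: 0.0391
gripper_force: 30.5
```

Run:
```python
from h import *
goal(.530,-.0116,.10,.007)
c,m=snap('wrist','wrist5.png');b,m2=snap('side','side5.png')
import pickle;pickle.dump(m,open('m5.pkl','wb'));print(m['origin'],m['attitude'])
C=np.zeros((600,800,3),np.uint8)
C[:375,:600]=cv2.resize(c,(600,375),interpolation=cv2.INTER_CUBIC)
def proj(m,p):
    q=rot(m).T@(np.array(p)-m['origin']);k=np.array(m['mtx']);return (k@q/q[2])[:2]
u=proj(m2,[.53,0,.03]).astype(int);print(u)
y0=max(u[1]-55,0);x0=u[0]-100;print(x0,y0)
k=cv2.resize(b[y0:y0+110,x0:x0+200],(400,220),interpolation=cv2.INTER_CUBIC);C[375:595,:400]=k
cv2.imwrite('pics/c5.png',C[:,:,::-1])
```

```text
t 6.6 pos [ 0.5299 -0.0117  0.0987] [-3.1415e+00  6.0000e-04  7.8000e-03] F [-0.15 -0.43  0.32] op 0.0391 30.492435693740845 shift cm [ 0.01 -0.01 -0.13] turn [-0.     0.001  0.001]
[ 0.60224545 -0.0108627   0.25573056] [ 2.85594104e+00 -2.05521791e-04 -1.56329451e+00]
[272 239]
172 184
```

View pics/c5.png

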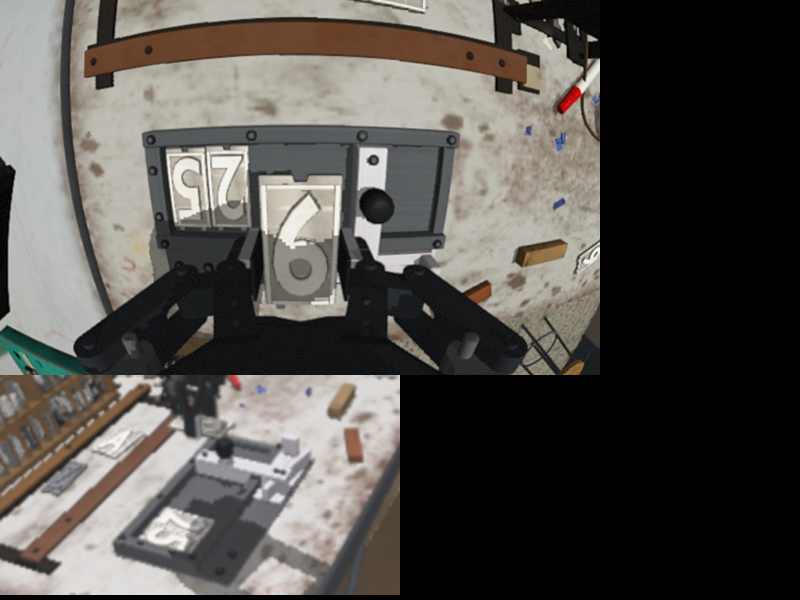

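The die is held level over the bay, between row die "2" (free edge at crop columns ~248) and the bar (face at ~358). The held die's ends are at rows ~182 and ~307. I compute its position relative to the frame.

Run:
```python
from h import *
import pickle
m=pickle.load(open('m5.pkl','rb'));s=640/600
f=lambda x,y,z:onz(m,(x*s,y*s),z,True).round(4)
for n,x,y,z in [('heldTL',262,183,.1215),('heldTR',341,183,.1215),('heldBR',347,306,.1215),('heldBL',256,306,.1215),('rowaTL',166,148,.009),('rowbTR',248,149,.009),('rowbBR',246,227,.009),('rowaBL',170,229,.009),('barTL',359,148,.031),('barTR',387,148,.031),('barface low',356,240,.031),('knob',377,206,.052),('backL',145,132,.02),('backR',460,133,.02),('frontR in',444,233,.02)]: print(n,f(x,y,z))
c=cv2.imread('pics/wrist5.png',0)
# edge rows of held die along centre columns, native pixels
for col in (290,300,350,355): 
    g=c[185:345,col].astype(int); d=np.diff(g); i=np.argsort(-abs(d))[:8]; print(col,sorted((int(k)+185,int(d[k])) for k in i))
# rails along column 290->open bay? col 300 above die
for col in (275,370): 
    g=c[120:260,col].astype(int); d=np.diff(g); i=np.argsort(-abs(d))[:8]; print('rail',col,sorted((int(k)+120,int(d[k])) for k in i))
```

```text
heldTL [0.566  0.0071 0.1215]
heldTR [ 0.5663 -0.0309  0.1215]
heldBR [ 0.4917 -0.0393  0.1215]
heldBL [0.4914 0.0141 0.1215]
rowaTL [0.5688 0.1121 0.009 ]
rowbTR [0.5661 0.0338 0.009 ]
rowbBR [0.493  0.0389 0.009 ]
rowaBL [0.4879 0.1182 0.009 ]
barTL [ 0.5709 -0.0577  0.031 ]
barTR [ 0.5716 -0.0809  0.031 ]
barface low [ 0.491  -0.0605  0.031 ]
knob [ 0.5299 -0.0701  0.052 ]
backL [0.5857 0.1274 0.02  ]
backR [ 0.5872 -0.1549  0.02  ]
frontR in [ 0.4899 -0.1526  0.02  ]
290 [(185, 31), (186, 72), (187, 40), (197, 49), (249, -39), (324, 32), (336, -60), (337, -47)]
300 [(186, 74), (187, 47), (197, 51), (237, -43), (242, 36), (254, -48), (338, -60), (339, -52)]
350 [(186, 67), (187, 37), (197, 48), (253, -28), (254, -41), (320, 30), (336, -67), (337, -64)]
355 [(186, 65), (187, 40), (197, 44), (201, -34), (250, -27), (308, 33), (336, -70), (337, -58)]
rail 275 [(132, -43), (133, -61), (151, -20), (154, 22), (182, -18), (186, 17), (245, -17), (246, -21)]
rail 370 [(132, -15), (133, -65), (134, -23), (135, 15), (152, -21), (153, 15), (154, 26), (156, -18)]
```

The near end reads wider than the far end, which could mean a tilt. I check the edge columns numerically.

Run:
```python
from h import *
import pickle
m=pickle.load(open('m5.pkl','rb'))
c=cv2.imread('pics/wrist5.png',0)
for r in (192,205,220,235,300,310,318,326,332,336):
    g=c[r,245:395].astype(int);d=np.diff(g);i=[k for k in range(len(d)) if abs(d[k])>22];print(r,[(k+245,int(d[k])) for k in i])
# width (m) as function of plane height for the two ends
cv2.imwrite('pics/t.png',c[180:350,250:390])
```

```text
192 [(245, -56), (247, 25), (262, -46), (263, -34), (264, -29), (265, -31), (274, 38), (275, 46), (276, 32), (312, -61), (313, -56), (326, 38), (327, 53), (363, -34), (364, -44), (365, -27), (380, 41), (381, 61), (382, 37)]
205 [(262, 23), (263, -50), (264, -61), (265, -41), (275, 44), (276, 63), (277, 33), (278, 26), (282, -25), (283, -29), (325, -24), (326, -23), (331, 24), (357, 62), (362, -36), (363, -68), (364, -54), (387, -28), (388, -28)]
220 [(252, 23), (258, -41), (259, -27), (261, 24), (266, -35), (267, -36), (275, 27), (276, 52), (277, 40), (278, 47), (283, -36), (310, -50), (311, -49), (314, 30), (315, 42), (316, 33), (336, -24), (337, -52), (338, -60), (340, 39), (341, 38), (354, -32), (356, 52), (357, 30), (361, -35), (362, -43), (363, -60), (364, -44), (382, -43), (383, -42)]
235 [(263, 24), (266, -28), (267, -35), (276, 28), (277, 64), (278, 45), (279, 30), (284, -35), (301, -26), (302, -30), (304, 55), (305, 41), (326, -29), (327, -26), (356, 48), (361, -46), (362, -58), (363, -25), (377, 25), (378, 60), (379, 40), (390, -55), (391, -57), (392, -36)]
300 [(281, 24), (282, 30), (297, 28), (358, 61), (359, 25), (361, -39), (362, -81), (363, -55), (372, -23)]
310 [(274, 26), (275, 36), (276, 25), (353, 23), (354, 51), (356, -36), (363, -39), (364, -79), (365, -58)]
318 [(273, 39), (274, 29), (278, 46), (282, -26), (334, 32), (335, 30), (349, -23), (351, 54), (352, 28), (355, -30), (356, -23), (365, -43), (366, -66), (367, -33)]
326 [(269, 31), (270, 29), (276, 45), (293, -40), (294, -30), (303, 34), (369, -48), (370, -58), (371, -27)]
332 [(270, 31), (271, 32), (275, 39), (368, -42), (369, -57)]
336 [(272, 31), (275, 30), (367, -42), (368, -42)]
```

Run:
```python
from h import *
import pickle
m=pickle.load(open('m5.pkl','rb'))
def projf(p):
    q=rot(m).T@(np.array(p)-m['origin']);r=np.hypot(q[0],q[1]);t=np.arctan2(r,q[2]);K=np.array(m['mtx']);return np.array([K[0,2]+K[0,0]*t*q[0]/r,K[1,2]+K[1,1]*t*q[1]/r]).round(1)
for z in (.1175,.1215,.13):
  print(z,[projf((x,y,z)).tolist() for x in (.49,.51,.53,.55,.57) for y in (.008,-.032)])
```

```text
0.1175 [[284.9, 324.4], [356.1, 324.8], [283.1, 295.5], [358.5, 295.9], [281.4, 262.5], [360.9, 262.9], [279.8, 225.4], [363.2, 225.9], [278.5, 184.6], [365.3, 185.3]]
0.1215 [[284.3, 328.8], [356.8, 329.2], [282.3, 299.6], [359.3, 300.1], [280.5, 266.2], [361.9, 266.7], [278.8, 228.4], [364.3, 228.9], [277.4, 186.7], [366.5, 187.3]]
0.13 [[282.7, 338.7], [358.3, 339.1], [280.6, 309.1], [361.2, 309.5], [278.4, 274.7], [364.1, 275.2], [276.4, 235.3], [366.9, 235.9], [274.7, 191.4], [369.4, 192.1]]
```

The straight edges match a level die, with rows 186 and 235 within 2 px of a flat plate at z = 0.1215. It sits centred over the bay. I lower it to just above the bed and watch the force.

carry_out([
  [[0, 0, 2.5], [0, 0, 0]],
  [[0, 0, 5], [0, 0, 0]],
  [[0, 0, 7.5], [0, 0, 0]],
  [[0, 0, 9], [0, 0, 0]],
  [[0, 0, 9.8], [0, 0, 0]],
  [[0, 0, 10.4], [0, 0, 0]],
  [[0, 0, 10.4], [0, 0, 0]],
])

```text
time: 7.4
position: [0.5322, -0.0119, -0.0033]
tool_rot: [3.141, -0.004, 0.007]
ft_force: [-0.3, 1.3, 3.5]
opening: 0.039
gripper_force: 31.9
```

carry_out([
  [[0, 0, 0.15], [0, 0, 0]],
  [[0, 0, 0.3], [0, 0, 0]],
  [[0, 0, 0.4], [0, 0, 0]],
])

```text
time: 7.7
position: [0.5317, -0.0116, -0.0075]
tool_rot: [-3.141, -0.003, 0.007]
ft_force: [0.6, 2.3, 1.1]
opening: 0.0389
gripper_force: 31.6
```

carry_out([
  [[0, 0, 0.1], [0, 0, 0]],
  [[0, 0, 0.1], [0, 0, 0]],
])

```text
time: 7.9
position: [0.5307, -0.0116, -0.0096]
tool_rot: [-3.141, -0.001, 0.007]
ft_force: [-0.7, 1.8, 4.2]
opening: 0.0392
gripper_force: 33.6
```

carry_out([
  [[0, 0, 0.1], [0, 0, 0]],
  [[0, 0, 0.1], [0, 0, 0]],
])

```text
time: 8.1
position: [0.5307, -0.0116, -0.0096]
tool_rot: [-3.141, -0.0, 0.007]
ft_force: [-3.5, 2.9, 11.4]
opening: 0.0389
gripper_force: 37.3
```

Contact with the bed at about the expected height. I release with a small opening.

carry_out([
  [[0, 0, -0.1], [0, 0, 0]],
  [[0, 0, -0.1], [0, 0, 0]],
  [[0, 0, -0.1], [0, 0, 0]],
  [[0, 0, -0.3], [0, 0, 0]],
], hand=0.18)

```text
time: 8.5
position: [0.5296, -0.0075, -0.0097]
tool_rot: [-3.134, 0.0, 0.007]
ft_force: [5.9, 15.0, -9.3]
opening: 0.0502
gripper_force: 7.7
```

carry_out([
  [[0, 0, -2], [0, 0, 0]],
  [[0, 0, -5], [0, 0, 0]],
  [[0, 0, -9], [0, 0, 0]],
  [[0, 0, -12], [0, 0, 0]],
  [[0, 0, -12], [0, 0, 0]],
])

```text
time: 9.0
position: [0.5336, -0.0125, 0.1173]
tool_rot: [3.139, -0.009, 0.007]
ft_force: [0.4, -0.2, 0.3]
opening: 0.0506
gripper_force: 0.0
```

Run:
```python
from h import *
goal(.530,-.0116,.11,.007)
c,m=snap('wrist','wrist6.png')
import pickle;pickle.dump(m,open('m6.pkl','wb'))
g=cv2.cvtColor(c,cv2.COLOR_RGB2GRAY)
def projf(p):
    q=rot(m).T@(np.array(p)-m['origin']);r=np.hypot(q[0],q[1]);t=np.arctan2(r,q[2]);K=np.array(m['mtx']);return np.array([K[0,2]+K[0,0]*t*q[0]/r,K[1,2]+K[1,1]*t*q[1]/r])
# orthorectify bed plane z=.009, 0.25 mm/px: cols=y decreasing (0.14..-0.16), rows = x from .60 to .40
s=.0005
ys=np.arange(.14,-.17,-s);xs=np.arange(.6,.40,-s)
Q=np.array([[projf((x,y,.009)) for y in ys] for x in xs],np.float32)
o=cv2.remap(c,Q[:,:,0],Q[:,:,1],cv2.INTER_LINEAR);cv2.imwrite('pics/o6.png',o[:,:,::-1]);print(o.shape)
```

```text
t 9.0 pos [ 0.5336 -0.0125  0.1173] [ 3.1394 -0.0093  0.0068] F [ 0.41 -0.15  0.33] op 0.0506 0.0 shift cm [-0.36 -0.1   0.73] turn [ 0.002 -0.009 -0.   ]
(400, 621, 3)
```

View pics/o6.png

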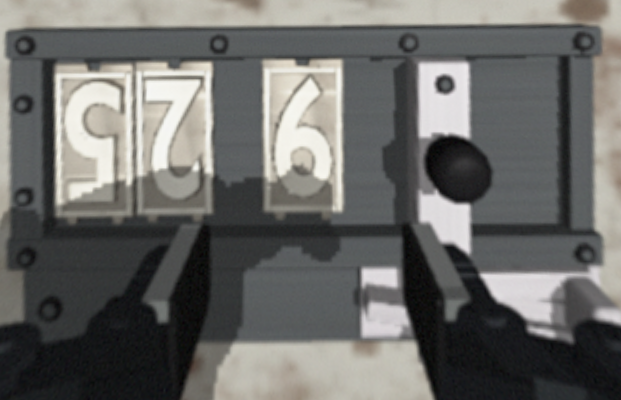

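The rectified view shows the loose "6" flat on the bed between the rails, square and in line with "5" and "2". It spans y ≈ +0.008 to −0.031, and the bar's face is near y = −0.06. Next I go behind the knob with closed fingers.

carry_out([
  [[0, 4, 0], [0, 0, 0]],
  [[0, 8, 0], [0, 0, 0]],
  [[0, 9.7, 0], [0, 0, 0]],
  [[0, 9.7, 0], [0, 0, 0]],
  [[0, 9.7, 3], [0, 0, 0]],
  [[0, 9.7, 6], [0, 0, 0]],
  [[0, 9.7, 8.4], [0, 0, 0]],
  [[0, 9.7, 8.4], [0, 0, 0]],
  [[0, 9.7, 8.4], [0, 0, 0]],
], hand=-1)

```text
time: 9.95
position: [0.5299, -0.1078, 0.027]
tool_rot: [-3.141, 0.003, 0.007]
ft_force: [0.3, 0.3, 0.8]
opening: -0.0001
gripper_force: 0.0
```

Run:
```python
from h import *
goal(.530,-.108,.028,.007)
snap('side','side7.png')
```

```text
t 9.95 pos [ 0.5299 -0.1078  0.027 ] [-3.1406e+00  2.5000e-03  7.5000e-03] F [0.31 0.32 0.79] op -0.0001 0.0 shift cm [ 0.01  0.02 -0.1 ] turn [-0.001  0.003  0.   ]
```

carry_out([
  [[0, -0.8, 0], [0, 0, 0]],
  [[0, -1.4, 0], [0, 0, 0]],
  [[0, -2, 0], [0, 0, 0]],
  [[0, -2.6, 0], [0, 0, 0]],
  [[0, -3.2, 0], [0, 0, 0]],
  [[0, -3.8, 0], [0, 0, 0]],
  [[0, -4.4, 0], [0, 0, 0]],
  [[0, -4.9, 0], [0, 0, 0]],
  [[0, -5.3, 0], [0, 0, 0]],
  [[0, -5.6, 0], [0, 0, 0]],
])

```text
time: 11.0
position: [0.5305, -0.0523, 0.0279]
tool_rot: [3.142, 0.0, 0.007]
ft_force: [1.8, -2.6, 1.6]
opening: 0.0003
gripper_force: 1.5
```

carry_out([
  [[0, -0.1, 0], [0, 0, 0]],
  [[0, -0.2, 0], [0, 0, 0]],
  [[0, -0.3, 0], [0, 0, 0]],
])

```text
time: 11.3
position: [0.5304, -0.0497, 0.0279]
tool_rot: [3.142, 0.0, 0.007]
ft_force: [1.0, -2.6, 1.6]
opening: 0.0003
gripper_force: 1.4
```

carry_out([
  [[0, -0.1, 0], [0, 0, 0]],
  [[0, -0.2, 0], [0, 0, 0]],
])

```text
time: 11.5
position: [0.5303, -0.0476, 0.0279]
tool_rot: [-3.142, 0.0, 0.007]
ft_force: [0.8, -3.0, 1.7]
opening: -0.0
gripper_force: 1.4
```

carry_out([
  [[0, -0.1, 0], [0, 0, 0]],
  [[0, -0.2, 0], [0, 0, 0]],
  [[0, -0.2, 0], [0, 0, 0]],
])

```text
time: 11.8
position: [0.5303, -0.0454, 0.0279]
tool_rot: [-3.141, 0.0, 0.007]
ft_force: [1.1, -2.1, 0.9]
opening: -0.0
gripper_force: 1.0
```

carry_out([
  [[0, -0.1, 0], [0, 0, 0]],
  [[0, -0.2, 0], [0, 0, 0]],
  [[0, -0.2, 0], [0, 0, 0]],
])

```text
time: 12.1
position: [0.5303, -0.0435, 0.0279]
tool_rot: [-3.141, 0.0, 0.007]
ft_force: [-0.4, -3.0, 0.4]
opening: 0.0
gripper_force: 1.2
```

carry_out([
  [[0, -0.1, 0], [0, 0, 0]],
  [[0, -0.1, 0], [0, 0, 0]],
])

```text
time: 12.3
position: [0.5303, -0.0428, 0.0279]
tool_rot: [3.141, 0.0, 0.007]
ft_force: [1.5, -3.3, 0.1]
opening: 0.0002
gripper_force: 1.9
```

carry_out([
  [[0, -0.1, 0], [0, 0, 0]],
  [[0, -0.2, 0], [0, 0, 0]],
  [[0, -0.2, 0], [0, 0, 0]],
])

```text
time: 12.6
position: [0.5303, -0.0426, 0.028]
tool_rot: [3.137, 0.0, 0.007]
ft_force: [-0.4, -10.4, 0.6]
opening: -0.0004
gripper_force: 5.0
```

carry_out([
  [[0, -0.1, 0], [0, 0, 0]],
  [[0, -0.2, 0], [0, 0, 0]],
  [[0, -0.2, 0], [0, 0, 0]],
])

```text
time: 12.9
position: [0.5304, -0.0424, 0.0281]
tool_rot: [3.134, 0.0, 0.008]
ft_force: [0.9, -15.7, -0.7]
opening: 0.0001
gripper_force: 8.2
```

Run:
```python
from h import *
goal(.53,-.04,.028,.007)
```

```text
t 12.9 pos [ 0.5304 -0.0424  0.0281] [3.1337e+00 1.0000e-04 7.7000e-03] F [  0.94 -15.68  -0.71] op 0.0001 8.15059503656812 shift cm [-0.04 -0.24  0.01] turn [0.008 0.    0.001]
```

The row stopped firm: 15.7 N at TCP y = −0.0426. I locate the tab from the earlier side and scene images (bar back) before backing off.

Run:
```python
from h import *
def tri(p,q):
    o1,d1=ray(vision.camera_model('side'),p);o2,d2=ray(vision.camera_model('scene'),q)
    t=np.linalg.lstsq(np.c_[d1,-d2],o2-o1,rcond=None)[0];a=o1+t[0]*d1;b=o2+t[1]*d2;return (a+b)/2,np.linalg.norm(a-b)
for p in [(317,215),(317,220),(317,225)]: print(tri(p,(303.3,204.4)))
def proj(m,p):
    q=rot(m).T@(np.array(p)-m['origin']);k=np.array(m['mtx']);return (k@q/q[2])[:2].round(1)
for n in ('side','scene'):
  m=vision.camera_model(n);print(n,[proj(m,(.458,y,.05)).tolist() for y in (-.16,-.14,-.12,-.10)])
```

```text
(array([ 0.45749428, -0.1367656 ,  0.04701329]), np.float64(0.0014006705127161787))
(array([ 0.45869509, -0.13058914,  0.03866286]), np.float64(0.012687069393646975))
(array([ 0.45985677, -0.1243357 ,  0.03038563]), np.float64(0.0239594184203479))
side [[319.8, 210.0], [317.1, 213.3], [314.4, 216.8], [311.6, 220.4]]
scene [[309.4, 206.5], [304.1, 204.0], [298.9, 201.5], [293.8, 199.1]]
```

carry_out([
  [[0, 0.5, 0], [0, 0, 0]],
  [[0, 1.5, -2], [0, 0, 0]],
  [[-1, 3, -6], [0, 0, 0]],
  [[-3, 5, -9], [0, 0, 0]],
  [[-6, 6, -9], [0, 0, 0]],
  [[-8, 6.5, -9], [0, 0, 0]],
  [[-8, 6.5, -9], [0, 0, 0]],
  [[-8, 6.5, -9], [0, 0, 0]],
])

```text
time: 13.7
position: [0.4507, -0.1035, 0.1176]
tool_rot: [-3.14, 0.0, 0.006]
ft_force: [-0.1, 0.4, -0.6]
opening: -0.0002
gripper_force: 0.0
```

Run:
```python
from h import *
goal(.45,-.10,.118,.007)
c,m=snap('wrist','wrist8.png');a,_=snap('scene','scene8.png');b,_=snap('side','side8.png')
import pickle;pickle.dump(m,open('m8.pkl','wb'));print(m['origin'],m['attitude'])
# bright map rectified at z=.05 : coarse text map
def projf(p):
    q=rot(m).T@(np.array(p)-m['origin']);r=np.hypot(q[0],q[1]);t=np.arctan2(r,q[2]);K=np.array(m['mtx']);return K[0,2]+K[0,0]*t*q[0]/r,K[1,2]+K[1,1]*t*q[1]/r
ys=np.arange(.02,-.16,-.003);xs=np.arange(.52,.41,-.003)
Q=np.array([[projf((x,y,.05)) for y in ys] for x in xs],np.float32)
o=cv2.cvtColor(cv2.remap(c,Q[:,:,0],Q[:,:,1],cv2.INTER_LINEAR),cv2.COLOR_RGB2GRAY)
for x,r in zip(xs,o): print('%.3f '%x+''.join(' .:-=+*#%@'[min(9,v//26)] for v in r))
```

```text
t 13.7 pos [ 0.4507 -0.1035  0.1176] [-3.1401e+00  1.0000e-04  6.4000e-03] F [-0.13  0.37 -0.56] op -0.0002 0.0 shift cm [-0.07 -0.35 -0.04] turn [-0.001  0.    -0.001]
[ 0.52297021 -0.10301112  0.2746801 ] [ 2.85647576e+00  1.25438052e-03 -1.56462499e+00]
0.520 =%##@@+##:     :+%#=-===============================.===##**
0.517 =%#*@@%##@#====+%%#--===========-===================.===****
0.514 =@###@@@@@@+***%%%#--===============================.===###*
0.511 =%#**@@@@@%*%%%%%%#=-==========-====================.===####
0.508 +%*#*+@@@%+#%%%%%%#-----------------=--=--=-========.==-####
0.505 #%***#**+*##%%%%%%#---=--==--====-==================.===####
0.502 *@*#########%%%%%%#=---===------====-==-===-===-====.==-####
0.499 @#+*##****+#%%%%%%#=-========-=====================-.==-####
0.496 *:--+=--=-=*%%%%%%#-----=---------------=------===--.==-####
0.493 -----------*%%%%%%#=---------------::--:::::::::::::.--:*###
0.490 -----------*%%%%%%#-----------------------------=---=====###
0.487 -----------+%%%%%%#-----------------------------=----::-=##*
0.484 -----------+%%%%%%#--------------
[... 935 characters left out ...]
=======+#********############*
0.439 **#=====+##****+=======----=======---=====+*****########****
0.436 ++=======*===============-============-----+****#####*******
0.433 =--==================================-----=+*######*#*******
0.430 --============-========================--=-+*####*###***++**
0.427 --============-==================--=======-=+*####*****+***+
0.424 =============----=====================---.:--*#***++++++***+
0.421 ============------====================--- :--*##**+=+++*****
0.418 =====-=====-------===================#--- :--*##**+++***####
0.415 ====-=-===--------==============-==. .--- :--:..=**+++**####
0.412 ===------=--------==========---===.  :--- :--- ..+*******#**
```

Tab top in the rectified map: x 0.447–0.470, y −0.078 to −0.088, which agrees with the earlier position plus the 54 mm of bar travel. Now I lower the closed fingertips behind it.

carry_out([
  [[0.8, 1.2, 2], [0, 0, 0]],
  [[0.8, 1.2, 5], [0, 0, 0]],
  [[0.8, 1.2, 8], [0, 0, 0]],
  [[0.8, 1.2, 9.5], [0, 0, 0]],
  [[0.8, 1.2, 10.5], [0, 0, 0]],
  [[0.8, 1.2, 11.3], [0, 0, 0]],
  [[0.8, 1.2, 11.3], [0, 0, 0]],
  [[0.8, 1.2, 11.3], [0, 0, 0]],
])

```text
time: 14.65
position: [0.4597, -0.1163, 0.0057]
tool_rot: [3.141, -0.001, 0.007]
ft_force: [0.8, 0.3, -0.6]
opening: -0.0004
gripper_force: 0.0
```

carry_out([
  [[0, -0.2, 0], [0, 0, 0]],
  [[0, -0.4, 0], [0, 0, 0]],
  [[0, -0.6, 0], [0, 0, 0]],
  [[0, -0.8, 0], [0, 0, 0]],
  [[0, -1, 0], [0, 0, 0]],
])

```text
time: 15.15
position: [0.4589, -0.106, 0.0052]
tool_rot: [3.141, -0.0, 0.007]
ft_force: [0.1, 0.3, -0.2]
opening: 0.0002
gripper_force: 0.0
```

carry_out([
  [[0, -0.2, 0], [0, 0, 0]],
  [[0, -0.4, 0], [0, 0, 0]],
  [[0, -0.6, 0], [0, 0, 0]],
  [[0, -0.8, 0], [0, 0, 0]],
])

```text
time: 15.55
position: [0.4588, -0.0981, 0.005]
tool_rot: [3.141, 0.0, 0.007]
ft_force: [-0.6, -1.2, -0.5]
opening: -0.0003
gripper_force: 0.4
```

Light contact. I keep pushing and watch the force.

carry_out([
  [[0, -0.2, 0], [0, 0, 0]],
  [[0, -0.4, 0], [0, 0, 0]],
  [[0, -0.6, 0], [0, 0, 0]],
  [[0, -0.8, 0], [0, 0, 0]],
])

```text
time: 15.95
position: [0.459, -0.0901, 0.0051]
tool_rot: [3.141, -0.0, 0.007]
ft_force: [0.2, -0.3, 0.2]
opening: 0.0001
gripper_force: 0.8
```

carry_out([
  [[0, -0.15, 0], [0, 0, 0]],
  [[0, -0.3, 0], [0, 0, 0]],
  [[0, -0.4, 0], [0, 0, 0]],
])

```text
time: 16.25
position: [0.4592, -0.0866, 0.0054]
tool_rot: [3.14, -0.001, 0.007]
ft_force: [0.8, -3.5, -0.4]
opening: 0.0
gripper_force: 2.1
```

carry_out([
  [[0, -0.1, 0], [0, 0, 0]],
  [[0, -0.2, 0], [0, 0, 0]],
  [[0, -0.3, 0], [0, 0, 0]],
])

```text
time: 16.55
position: [0.4596, -0.0846, 0.0058]
tool_rot: [3.138, -0.002, 0.007]
ft_force: [1.2, -8.8, 1.5]
opening: -0.0003
gripper_force: 4.3
```

carry_out([
  [[0, -0.1, 0], [0, 0, 0]],
  [[0, -0.2, 0], [0, 0, 0]],
  [[0, -0.2, 0], [0, 0, 0]],
])

```text
time: 16.85
position: [0.4597, -0.0835, 0.0062]
tool_rot: [3.136, -0.002, 0.008]
ft_force: [0.2, -10.1, 3.1]
opening: -0.0004
gripper_force: 5.5
```

carry_out([
  [[0, -0.1, 0], [0, 0, 0]],
  [[0, -0.2, 0], [0, 0, 0]],
  [[0, -0.2, 0], [0, 0, 0]],
])

```text
time: 17.15
position: [0.4598, -0.0829, 0.0065]
tool_rot: [3.133, -0.002, 0.008]
ft_force: [-1.3, -15.4, 3.1]
opening: 0.0005
gripper_force: 8.1
```

carry_out([
  [[0, -0.08, 0], [0, 0, 0]],
  [[0, -0.12, 0], [0, 0, 0]],
  [[0, -0.12, 0], [0, 0, 0]],
])

```text
time: 17.45
position: [0.4598, -0.0828, 0.0066]
tool_rot: [3.131, -0.002, 0.008]
ft_force: [-2.9, -20.0, 4.3]
opening: -0.0003
gripper_force: 10.0
```

carry_out([
  [[0, -0.04, 0], [0, 0, 0]],
  [[0, -0.04, 0], [0, 0, 0]],
  [[0, -0.04, 0], [0, 0, 0]],
])

```text
time: 17.75
position: [0.4598, -0.0828, 0.0067]
tool_rot: [3.13, -0.002, 0.008]
ft_force: [-1.8, -21.1, 3.9]
opening: -0.0003
gripper_force: 10.7
```

Jammed at 21 N with no further motion, after about 16 mm of free run. I back off, raise and check.

carry_out([
  [[0, 1, 0], [0, 0, 0]],
  [[0, 2.5, 0], [0, 0, 0]],
  [[0, 3, -3], [0, 0, 0]],
  [[0, 3, -8], [0, 0, 0]],
  [[2, 3, -11], [0, 0, 0]],
  [[5, 1, -12], [0, 0, 0]],
  [[5, -2, -12], [0, 0, 0]],
  [[5, -5, -12], [0, 0, 0]],
  [[5, -5, -12], [0, 0, 0]],
  [[5, -5, -12], [0, 0, 0]],
])

```text
time: 18.75
position: [0.5077, -0.0264, 0.1243]
tool_rot: [-3.141, 0.002, 0.008]
ft_force: [0.3, 0.3, 0.3]
opening: 0.0
gripper_force: 0.0
```

Run:
```python
from h import *
goal(.50,-.04,.118,.007)
c,m=snap('wrist','wrist9.png')
def projf(p):
    q=rot(m).T@(np.array(p)-m['origin']);r=np.hypot(q[0],q[1]);t=np.arctan2(r,q[2]);K=np.array(m['mtx']);return K[0,2]+K[0,0]*t*q[0]/r,K[1,2]+K[1,1]*t*q[1]/r
def mp(z,y0,y1,x0,x1,s):
    ys=np.arange(y0,y1,-s);xs=np.arange(x0,x1,-s*1.5)
    Q=np.array([[projf((x,y,z)) for y in ys] for x in xs],np.float32)
    o=cv2.cvtColor(cv2.remap(c,Q[:,:,0],Q[:,:,1],cv2.INTER_LINEAR),cv2.COLOR_RGB2GRAY)
    for x,r in zip(xs,o): print('%.3f '%x+''.join(' .:-=+*#%@'[min(9,v//26)] for v in r))
mp(.009,.125,-.04,.585,.48,.002);print('tab z .05');mp(.05,-.03,-.11,.48,.44,.002)
```

```text
t 18.75 pos [ 0.5077 -0.0264  0.1243] [-3.1407e+00  1.6000e-03  8.4000e-03] F [0.3  0.3  0.27] op 0.0 0.0 shift cm [-0.78  1.36  0.63] turn [-0.001  0.002  0.001]
0.585 -----------------------------------------------------------------------------------
0.582 .--------------------------------------------:::.:---------------------------------
0.579 .:-------------------------------------------.--::---------------------------------
0.576 .:-------------------------------------------:...----------------------------------
0.573 ----------------:------:::---::::::::::::::::::::::::::::::::::::::::::::::::::::::
0.570 ---:...::::::::..:::...:::---:---------:::---=+++****=---++******##%%%%%%%%%%+-----
0.567 ---..:+*######---=***####**#######---+*###%%%****####*+++**####=*%%%%%%%%%%%@+-----
0.564 ---:.:*######%%%########%#%%%@@@@@@@@@@@@@@%%#@%%%%%%%%%%#%%%%%+*%%%%*--#%%%@+-----
0.561 ---..:#%#######***+*####@*%#++++*****+++++=%##%###%%%%%#*+***#*=*%%%+:--:#%%@+-----
0.558 ---:..#%*##**#%@@%%%*=+#@*@%%@@@@@@@@@@@@%+%##@###%%%%*%@@+*##*=*%%%=.---%%%@*-----
0.555 ---:..#%##*#@@@@@%%@@%+*@*@#%@@
[... 2180 characters left out ...]
.............:=+*%%%%%%%%%*:::::
tab z .05
0.480 ====%%%%%%%%*====*%%%%%%%%##%#----------
0.477 ----#%%%%#*+--====#%%%%%%%#*%#----------
0.474 ----*%%%%+=+--====+%%%%%%%**%#----------
0.471 ----=*+==---:-=====*%%%%%%**%*----------
0.468 -----.  .:==:=#%###*%%%%%%#*%#----------
0.465 -----. .  :=-=#%%%%###%%%%#*%#----------
0.462 -----......=:=#%%%%*====+++*#*----------
0.459 :----: .  .:-=#%%%%+=--=======----------
0.456 :----:.....:==#%%%%*###*+++===----------
0.453 :-----     .*=#%%%%########%%%*=========
0.450 :----:      =+#%%%%###%%%%%%%##*********
0.447 :---::      -#*####******#*###**********
0.444 :=:.   .    .+##****##***++++***********
0.441 ::            :*######**************##**
```

The rectified map shows the three dies edge to edge against the fixed end, with the bar tight on the "6". The tab has moved about 20 mm to +y and stays there with the arm clear, so I hand the job in.

```bash
python3 -c "
from h import *
print(ctrl.close_job())"
```

```text
the job is handed in; nothing more can be done
None
```

The job is handed in at about 19 s: the three dies are closed tight against the fixed end, and the wedge jammed at about 21 N and stayed put when I let go; the rusty block and the short die were not touched.

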